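# Count along the tin rack and push the tin into the third gap

### The arm

A 7-joint arm with a two-finger parallel gripper is mounted at the origin on the work surface. World frame = base frame: x ahead of the robot, y to its left, z up, the work surface at z = 0. Lengths are in m, angles in rad, forces in N, time in s.
With the tool pointing down it reaches from about 0.4 to 0.85 m from the base axis. Payload 10.4 kg.
Tool frame: the origin (TCP) lies at the very end of the fingers, on their centre line; the grasp point (between the pads) lies 19 mm behind it; x points along the fingers, y is the direction in which the jaws open and shut, and the axes are right-handed (so a half turn about x gives the same grasp; the last joint's range is limited). The gripper opens to 87 mm and grips with 3 to 60 N. Pads are 19 mm wide; open, the fingers measure 117 mm over their backs; the gripper's body (75 mm by 190 mm) begins 51 mm behind the grasp point.
Start: joints at [1.242, 0.332, -0.065, 1.46, 0.022, 1.35, -0.088], TCP at [0.188, -0.596, 0.223] pointing down, gripper open.
Joint ranges: [-2.6, 2.6], [-0.5, 2.12], [-1.47, 1.34], [0.16, 2.42], [-1.27, 4.41], [0.06, 2.06], [-2.6, 2.6]. Speed limits (rad/s): [2.22, 2.22, 2.79, 2.79, 3.14, 3.14, 3.14].

### API

Orientations are given as a rotation vector (axis times angle).
In Python, from workcell import get_obs, capture, calibration, sign_off gives the robot as it stands. The module is installed in compiled form; this text tells all that it offers.
- The arm moves only by the shell command python3 -m jog 'ROWS' [OPENING] [FORCE]. ROWS is JSON, a list of rows, each a list of 6 numbers: the shift along the tool's x, y, z in m, then the turn, a rotation vector about the tool's x, y, z in rad. In form: [[dx, dy, dz, ax, ay, az], ...]. A call has 1 to 8 rows; each row shifts and turns the pose as measured when the row begins, along the tool's axes as they then stand; what a row does not reach is not made up. A row lasts 1/12 s, in which the tool goes at most 41.7 mm and 7.16 degrees, less where a joint would pass 70% of its speed; a pose out of reach is approached as far as the arm can. A call with a gripper value outside its range is refused whole. OPENING is the closure in counts, from 0 (fully open) to 255 (shut), set as the call begins (- or left out, the last holds). The fingers move at their own pace and stop on an object; FORCE is the grip in N (left out, the last holds). Time passes only in rows, so rows that do not move let the fingers close. It gives the time, the measured TCP pose, the force and the opening at its end, in the units of the state.
- get_obs(): the state, without advancing time (a new reading comes with each control period).
- capture(name): name is "scene" or "top" or "wrist"; returns (picture, depth): 420x560x3 uint8, blue, green, red; 420x560 float32, m along the optical axis (not along the pixel's ray), 0 where there is no reading.
- calibration(name): a dict with "intrinsics" (3x3 intrinsics, pixels), "k1" (the pictures are not rectified: a ray, as slopes to the right and down, at radius r is drawn at 1 + k1 r^2 times it, then the intrinsics apply), "eye" and "attitude" of the camera in the world. Camera axes: x right, y down, z forward; pixel columns grow to the right and rows downward; lengths in m; the calibration is good to about 2 mm. A picture is of the moment at which its call begins: read the wrist's pose just before it. calibration takes no time and is no camera call; for the wrist camera it gives the pose at the moment of the call.
- sign_off(): hands the job in, once; it reports no verdict.
The state is a dict: "clock": time; "qpos": joint angles; "joint_vel": joint speeds; "effort": joint torques, N m; "ee_pos": TCP position; "ee_rot": TCP orientation; "contact_force": force on the tool from outside, world axes, zero at the start; "torque": the same for the moment, N m; "finger_gap": finger opening in m.
Only numpy, scipy, OpenCV 4.12 (cv2) and the standard library are available. Lean on these libraries where they do the work, as an engineer would, in place of code of your own. Each camera call takes 0.05 s, during which the arm holds its last target. There are 200 camera calls.

### The job

Count off the gaps of the tin rack with a fingertip on the metal rail along its back: beginning at the end with the tall cedar knob, touch the rail behind the first gap, then behind the second, then behind the third, one at a time, and never behind the fourth. Then push the loose polish tin across the tray into that third gap, all the way home against the back panel, without ever lifting or tipping it. Leave the shoe tree, the welt brush and the clear box where they are, and finish with the hand clear.

Things in the scene. Friction and masses are not known exactly. Their poses are not given: they have to be found in the camera images.
- rack: fixed plywood rack, yaw up to 0.22. x away from the robot, y left along it. Origin on the tray, mid-length, at the back panel's front face. Panel 246 long, 8 thick (behind x=0), 37 high, rail on top. 5 dividers 6 thick, 30 high, from x=-38 to 0 at y=120, 60, 0, -60, -120 make 4 gaps 54 wide centred at y=90, 30, -30, -90 (mm), open above and to -x, tray as floor. A foot 36 square, 6 high at each end.
- tray: fixed stainless tray, 400 (x) by 740 (y) mm, its flat top face 4 mm above the work surface, rim 10 mm high. Origin at the centre of its underside. The rack, the tin and the bystanders stand on it.
- knob: tall turned cedar knob, 36 mm across, 49 mm high, top 59 mm above the work surface, on the foot at one end of the rack, 140 mm from its middle: the left end in some starts, the right end in others. Counting begins at this end. Origin at the centre of its underside. Fixed.
- stub: bare steel screw head, 10 mm across, 5 mm high, on the foot at the rack's other end. Origin at the centre of its underside. Fixed.
- rail_a: aluminium rail strip along the top of the back panel behind the first gap (counted from the robot's left): 56 mm long along the rack's y, 18 mm wide along x, 8 mm thick. Origin at the centre of its underside; its top face is 8 mm higher, about 49 mm above the work surface. 4 mm notches part it from its neighbours. Fixed to the rack, rigid.
- rail_b: aluminium rail strip along the top of the back panel behind the second gap (counted from the robot's left): 56 mm long along the rack's y, 18 mm wide along x, 8 mm thick. Origin at the centre of its underside; its top face is 8 mm higher, about 49 mm above the work surface. 4 mm notches part it from its neighbours. Fixed to the rack, rigid.
- rail_c: aluminium rail strip along the top of the back panel behind the third gap (counted from the robot's left): 56 mm long along the rack's y, 18 mm wide along x, 8 mm thick. Origin at the centre of its underside; its top face is 8 mm higher, about 49 mm above the work surface. 4 mm notches part it from its neighbours. Fixed to the rack, rigid.
- rail_d: aluminium rail strip along the top of the back panel behind the fourth gap (counted from the robot's left): 56 mm long along the rack's y, 18 mm wide along x, 8 mm thick. Origin at the centre of its underside; its top face is 8 mm higher, about 49 mm above the work surface. 4 mm notches part it from its neighbours. Fixed to the rack, rigid.
- tin: loose round polish tin with a burgundy twist cap, 44 mm across, 22 mm high, about 60 g, standing flat on the tray on the robot's side of the rack; it slides easily. Origin at the centre of its underside; its own turn about z means nothing. Home in a gap, its centre is at rack x = -22 mm and it juts 6 mm out of the gap's mouth.
- shoe_tree: bystander: cedar shoe tree about 240 mm long, 52 mm wide and high, lying along its x at the tray's left side (+y), loose. Origin under its middle, on the tray.
- welt_brush: bystander: small welt brush lying along its x, about 185 mm long, 24 mm wide, 16 mm high, pointed black nylon head to +x, at the tray's far right (-y), loose. Origin under its middle.
- acrylic_box: bystander: closed clear acrylic box with a sliding lid, 112 x 70 x 41 mm, at the tray's near right (-y), loose. Origin at the centre of its underside.
Mind the look-alikes: they are no part of the job. Of the things like the tin, leave any that is green or pink; of the rest the smaller one is meant.

How it is judged:
On the way, in this order (a step that is already met when the one before it is completed fails the run):
1. a fingertip touches the rail behind the first gap from the knob, and no other part of the rail (((y of knob in the frame of rack above 0 m and (contact force between the fingers and rail_a above 0.3 N and contact force between the fingers and rail_b below 0.1 N and contact force between the fingers and rail_c below 0.1 N and contact force between the fingers and rail_d below 0.1 N)) or (y of knob in the frame of rack below 0 m and (contact force between the fingers and rail_a below 0.1 N and contact force between the fingers and rail_b below 0.1 N and contact force between the fingers and rail_c below 0.1 N and contact force between the fingers and rail_d above 0.3 N)))), for 0.05 s.
2. a fingertip touches the rail behind the second gap, and no other part of the rail (((y of knob in the frame of rack above 0 m and (contact force between the fingers and rail_a below 0.1 N and contact force between the fingers and rail_b above 0.3 N and contact force between the fingers and rail_c below 0.1 N and contact force between the fingers and rail_d below 0.1 N)) or (y of knob in the frame of rack below 0 m and (contact force between the fingers and rail_a below 0.1 N and contact force between the fingers and rail_b below 0.1 N and contact force between the fingers and rail_c above 0.3 N and contact force between the fingers and rail_d below 0.1 N)))), for 0.05 s.
3. a fingertip touches the rail behind the third gap, and no other part of the rail (((y of knob in the frame of rack above 0 m and (contact force between the fingers and rail_a below 0.1 N and contact force between the fingers and rail_b below 0.1 N and contact force between the fingers and rail_c above 0.3 N and contact force between the fingers and rail_d below 0.1 N)) or (y of knob in the frame of rack below 0 m and (contact force between the fingers and rail_a below 0.1 N and contact force between the fingers and rail_b above 0.3 N and contact force between the fingers and rail_c below 0.1 N and contact force between the fingers and rail_d below 0.1 N)))), for 0.05 s.
4. the tin is home in the third gap (x of tin in the frame of rack between -0.028 and -0.018 m and ((y of knob in the frame of rack above 0 m and y of tin in the frame of rack between -0.04 and -0.02 m) or (y of knob in the frame of rack below 0 m and y of tin in the frame of rack between 0.02 and 0.04 m)) and height (world z) of tin below 0.008 m and angle between tin's own z axis and vertical below 0.1 rad), for 0.1 s.
At the end, for the whole second after the job is handed in: The tin stands flat on the tray, at rest, in the third gap from the knob, within 6 mm of touching the back panel and within 10 mm of the gap's middle line (all of step 4 and linear speed of tin below 0.01 m/s).
It fails at once if the fingers touch the rail behind the fourth gap from the knob ((y of knob in the frame of rack above 0 m and contact force between the fingers and rail_d above 0.3 N) or (y of knob in the frame of rack below 0 m and contact force between the fingers and rail_a above 0.3 N)).
It fails at once if the tin is lifted more than 5 mm off the tray, or tipped more than 0.4 rad (height (world z) of tin above 0.009 m or angle between tin's own z axis and vertical above 0.4 rad).
It fails at once if the shoe tree, the welt brush or the clear box is shifted more than 15 mm (distance of any of shoe_tree, welt_brush, acrylic_box from where it was at the start of the episode above 0.015 m).
It also fails if it takes over 61 s, if anything falls off the work surface, if the arm or the gripper's body presses on something with over 40 N, if the wrist force passes 120 N, or if a joint passes its speed limit or range.

## Working session

There is one attempt and no reset: what is moved stays moved. The work goes in short steps, Python scripts to look and compute and a shell command to move; the robot and the scene stay as the last step left them, time stands still between calls to the robot, and variables do not carry over. Pictures are saved under pics/ and viewed, about 8 in all and at most 12, crops included, and the job is handed in when it is done.

```bash
mkdir -p pics; cat > h.py <<'E'
import numpy as np, cv2, json
from workcell import get_obs, capture, calibration, sign_off
from scipy.spatial.transform import Rotation as R
def att(c):
    a=np.array(c["attitude"],float)
    return a if a.shape==(3,3) else (R.from_rotvec(a).as_matrix() if a.size==3 else R.from_quat(a).as_matrix())
def rays(c,px):
    K=np.array(c["intrinsics"]);d=np.array([c["k1"],0,0,0],float)
    n=cv2.undistortPoints(np.array(px,float).reshape(-1,1,2),K,np.r_[c["k1"],0,0,0,0]).reshape(-1,2)
    return np.c_[n,np.ones(len(n))]@att(c).T
def plane(c,px,z):
    r=rays(c,px);e=np.array(c["eye"]);return e+r*((z-e[2])/r[:,2])[:,None]
def proj(c,P):
    p=(np.array(P,float).reshape(-1,3)-c["eye"])@att(c);s=p[:,:2]/p[:,2:];s=s*(1+c["k1"]*(s**2).sum(1,keepdims=True))
    K=np.array(c["intrinsics"]);return s@K[:2,:2].T+K[:2,2]
E
python3 - <<'E'
from h import *
for n in("scene","top"):
    c=calibration(n);print(n,c);im,d=capture(n);cv2.imwrite(f"pics/{n}0.png",im);np.save(n+"0.npy",d)
print(get_obs())
E
```

```text
scene {'intrinsics': array([[483.42707697,   0.        , 276.19149904],
       [  0.        , 483.42707697, 213.0114445 ],
       [  0.        ,   0.        ,   1.        ]]), 'k1': -0.13745769260560728, 'eye': array([ 1.19517545, -0.00650549,  0.70931985]), 'attitude': array([-1.75386574, -1.70140067,  0.74543189])}
top {'intrinsics': array([[388.52823153,   0.        , 275.8209285 ],
       [  0.        , 388.52823153, 206.05100426],
       [  0.        ,   0.        ,   1.        ]]), 'k1': -0.06239698730277274, 'eye': array([ 0.38365207, -0.00487127,  0.76378832]), 'attitude': array([-2.13281787,  2.11590326, -0.1502192 ])}
{'clock': 0.1, 'qpos': array([ 1.24238532,  0.33282497, -0.06469801,  1.46084859,  0.02158528,
        1.34984211, -0.08850274]), 'joint_vel': array([-0.00088877, -0.00173487, -0.00216913, -0.00301198,  0.0007574 ,
       -0.00128922,  0.00070647]), 'effort': array([ 9.93819558e-04, -6.24544716e+01,  2.44159723e-02, -3.90716028e+01,
       -6.15071738e-02,  3.65333073e-02,  2.35732722e-05]), 'ee_pos': array([ 0.18807115, -0.59569201,  0.22182746]), 'ee_rot': array([ 2.05692702,  0.3182944 , -2.05739591]), 'contact_force': array([-0.46181405,  0.06810438, -0.67656956]), 'torque': array([0.00220942, 0.02561021, 0.00209866]), 'finger_gap': 0.08686134924914733}
```

View pics/top0.png

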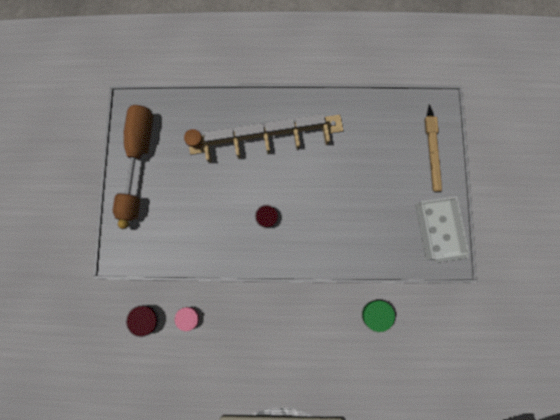

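View pics/scene0.png

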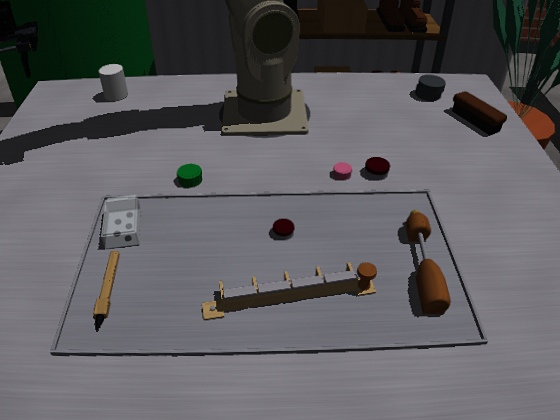

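The top view shows the knob at the rack's left end (193,138), with rails running from (203,137) to (327,125). The tin is at (267,216), and its look-alikes are off the tray at the bottom. So the order is a, b, c, and d is forbidden.

```bash
python3 - <<'E'
from h import *
im=cv2.imread("pics/top0.png");c=calibration("top");d=np.load("top0.npy")
v,u=np.mgrid[:420,:560];px=np.c_[u.ravel(),v.ravel()]
r=rays(c,px);P=(np.array(c["eye"])+r*d.reshape(-1,1)).reshape(420,560,3)
hsv=cv2.cvtColor(im,cv2.COLOR_BGR2HSV)
roi=np.zeros((420,560),bool);roi[105:165,180:350]=1
grey=(hsv[...,1]<45)&(hsv[...,2]>60)
m=roi&(P[...,2]>.040)&(P[...,2]<.056)&grey
n,lab,st,ce=cv2.connectedComponentsWithStats(m.astype(np.uint8),connectivity=4)
for i in range(1,n):
    if st[i,4]>25: print("rail",st[i],ce[i],plane(c,[ce[i]],.049)[0],np.median(P[lab==i],0))
ys,xs=np.nonzero(m);w=plane(c,np.c_[xs,ys],.049)[:,:2].astype(np.float32)
print("rail rect",cv2.minAreaRect(w),"yaw",)
m=roi&(P[...,2]>.052)
ys,xs=np.nonzero(m);print("knob",plane(c,[[xs.mean(),ys.mean()]],.059),len(xs))
# tin
m=((hsv[...,1]>100)&((hsv[...,0]>165)|(hsv[...,0]<8)));m[:180]=0;m[250:]=0;m[:,:200]=0;m[:,320:]=0
ys,xs=np.nonzero(m);w=plane(c,np.c_[xs,ys],.026)[:,:2]
print("tin",w.mean(0),cv2.minEnclosingCircle(w.astype(np.float32)),np.median(P[m],0))
print(R.from_rotvec(get_obs()["ee_rot"]).as_matrix().round(3))
E
```

```text
rail [234 114  92  23 847] [279.094451   125.06729634] [0.66175176 0.00807308 0.049     ] [0.66184463 0.00821147 0.04914311]
rail [204 128  30  14 275] [218.42181818 134.49090909] [0.64258889 0.12553907 0.049     ] [0.64268471 0.12581638 0.04891763]
rail rect ((0.6566959619522095, 0.03936142474412918), (0.01977509632706642, 0.24167564511299133), 9.288581848144531) yaw
knob [[0.63433945 0.15736284 0.059     ]] 284
tin [0.48684074 0.03057836] ((0.48648378252983093, 0.030857395380735397), 0.020702311769127846) [0.48695737 0.03030412 0.02581083]
[[-0.     0.301 -0.954]
 [ 0.001 -0.954 -0.301]
 [-1.    -0.001  0.   ]]
```

```bash
python3 -m jog '[[0,-0.01,-0.01,0.072,0,0],[0,-0.02,-0.018,0.072,0,0],[0,-0.03,-0.0265,0,0,0],[0,-0.03,-0.0265,0,0,0],[0,-0.03,-0.0265,0,0,0],[0,-0.03,-0.0265,0,0,0],[0,-0.03,-0.0265,0,0,0],[0,-0.03,-0.0265,0,0,0]]' 255 20; python3 -m jog '[[0,-0.03,-0.0265,0,0,0],[0,-0.03,-0.0265,0,0,0],[0,-0.03,-0.0265,0,0,0],[0,-0.03,-0.0265,0,0,0],[0,-0.03,-0.0265,0,0,0],[0,-0.03,-0.0265,0,0,0],[0,-0.03,-0.0265,0,0,0],[0,-0.03,-0.0265,0,0,0]]'
cat > to.py <<'E'
import sys
from h import *
o=get_obs();M=R.from_rotvec(o["ee_rot"]).as_matrix()
t=np.array([float(a) for a in sys.argv[1:4]])
D=np.c_[[0,0,-1],[.1613,-.9869,0],[-.9869,-.1613,0]]
print("t",o["clock"],"pos",o["ee_pos"].round(4),"F",o["contact_force"].round(2),"gap",round(o["finger_gap"],4))
print("shift",(M.T@(t-o["ee_pos"])).round(4),"turn",R.from_matrix(M.T@D).as_rotvec().round(3))
E
python3 to.py .6425 .126 .10
```

```text
clock: 0.77
ee_pos: [0.3336, -0.3538, 0.2167]
ee_rot: [2.144, 0.153, -2.16]
contact_force: [0.8, -0.1, -0.0]
finger_gap: 0.0418
clock: 1.43
ee_pos: [0.5137, -0.0734, 0.2156]
ee_rot: [2.143, 0.149, -2.162]
contact_force: [0.4, -0.8, 0.8]
finger_gap: 0.0006
t 1.4333 pos [ 0.5137 -0.0734  0.2156] F [ 0.39 -0.85  0.84] gap 0.0006
shift [ 0.1149 -0.1797 -0.1556] turn [-0.026  0.008  0.003]
```

```bash
python3 -m jog '[[0,-0.03,-0.0265,-0.026,0.008,0],[0,-0.03,-0.0265,0,0,0],[0,-0.03,-0.0265,0,0,0],[0.02,-0.03,-0.0265,0,0,0],[0.03,-0.025,-0.02,0,0,0],[0.03,-0.02,-0.015,0,0,0],[0.02,-0.008,-0.008,0,0,0],[0,0,0,0,0,0]]'; python3 to.py .6425 .126 .10
python3 - <<'E'
from h import *
im,d=capture("top");c=calibration("top")
cv2.imwrite("pics/top1.png",cv2.resize(im[90:250,160:360],None,fx=4,fy=4)[:600,:800])
cv2.imwrite("pics/wrist1.png",capture("wrist")[0])
E
```

```text
clock: 2.1
ee_pos: [0.6355, 0.1355, 0.1149]
ee_rot: [2.137, 0.192, -2.135]
contact_force: [-0.4, -0.4, -0.7]
finger_gap: 0.0001
t 2.1 pos [0.6355 0.1355 0.1149] F [-0.44 -0.43 -0.71] gap 0.0001
shift [ 0.0148  0.0107 -0.0052] turn [ 0.009 -0.002  0.009]
```

View pics/wrist1.png

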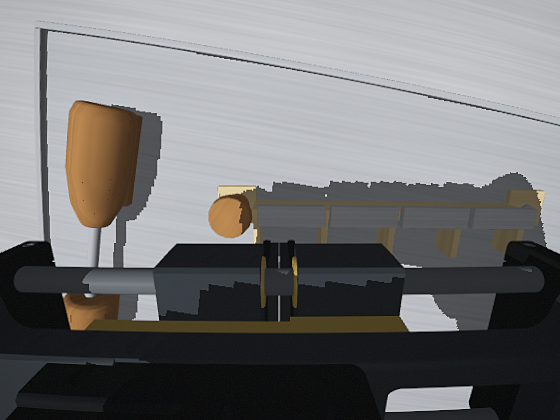

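The wrist view shows the knob at (230,216). The rail runs from (257,216) to (538,218), with notches near columns 328, 402 and 472. I'll cross-check the rack frame from this view.

```bash
python3 - <<'E'
from h import *
c=calibration("wrist");im=cv2.imread("pics/wrist1.png")
p=plane(c,[[328,216],[402,216],[472,216],[328,206],[328,227]],.049);print(p.round(4))
ex=np.array([.9869,.1613]);ey=np.array([-.1613,.9869]);o=np.array([.657,.0372])
print(((p[:,:2]-o)@np.c_[ex,ey]).round(4))
print(np.degrees(np.arctan2(-(p[0]-p[2])[0],(p[0]-p[2])[1])))
cv2.imwrite("pics/w1c.png",cv2.resize(im[180:260,200:400+160],None,fx=2.2,fy=2.2,interpolation=cv2.INTER_CUBIC))
E
```

```text
[[ 0.6488  0.0962  0.049 ]
 [ 0.6593  0.0352  0.049 ]
 [ 0.6694 -0.0243  0.049 ]
 [ 0.6572  0.098   0.049 ]
 [ 0.6395  0.0942  0.049 ]]
[[ 0.0014  0.0595]
 [ 0.0019 -0.0024]
 [ 0.0023 -0.0627]
 [ 0.01    0.06  ]
 [-0.0081  0.0591]]
9.699928177949237
```

View pics/w1c.png

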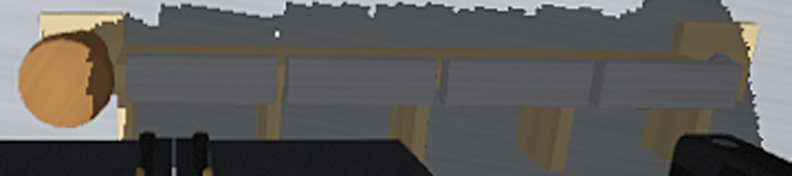

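The crop shows four rail strips with notches at the expected places. The two views agree to about 2 mm. Next I touch a.

```bash
python3 -m jog '[[0.015,0.011,-0.006,0.009,0,0.009],[0.02,0,0,0,0,0],[0.018,0,0,0,0,0],[0,0,0,0,0,0]]'; python3 to.py .643 .125 .049
```

```text
clock: 2.53
ee_pos: [0.6485, 0.1172, 0.0733]
ee_rot: [2.157, 0.159, -2.123]
contact_force: [-0.0, -0.4, -0.7]
finger_gap: 0.0005
t 2.5333 pos [0.6485 0.1172 0.0733] F [-0.02 -0.4  -0.69] gap 0.0005
shift [ 0.0241 -0.0086  0.0046] turn [-0.01  -0.016 -0.005]
```

```bash
python3 -m jog '[[0.008,-0.008,0.004,-0.01,-0.016,0],[0.005,0,0,0,0,0],[0,0,0,0,0,0]]'; python3 to.py .643 .125 .049
```

```text
clock: 2.78
ee_pos: [0.6452, 0.1217, 0.0649]
ee_rot: [2.14, 0.162, -2.131]
contact_force: [0.5, 0.6, 0.3]
finger_gap: 0.0002
t 2.7833 pos [0.6452 0.1217 0.0649] F [0.49 0.6  0.29] gap 0.0002
shift [ 0.0159 -0.0037  0.0017] turn [-0.004 -0.004 -0.007]
```

```bash
python3 -m jog '[[0.008,-0.003,0.002,0,0,0],[0.006,0,0,0,0,0],[0.004,0,0,0,0,0]]'; python3 -m jog '[[0.004,0,0,0,0,0],[0.003,0,0,0,0,0]]'; python3 to.py .643 .125 .049
```

```text
clock: 3.03
ee_pos: [0.6443, 0.1249, 0.0493]
ee_rot: [2.146, 0.162, -2.126]
contact_force: [-7.0, -6.0, 55.7]
finger_gap: 0.0005
clock: 3.2
ee_pos: [0.6444, 0.1249, 0.0495]
ee_rot: [2.145, 0.158, -2.124]
contact_force: [-14.0, -3.0, 25.7]
finger_gap: 0.0003
t 3.2 pos [0.6444 0.1249 0.0495] F [-13.98  -2.98  25.7 ] gap 0.0003
shift [ 0.0005 -0.0003  0.0014] turn [-0.004 -0.009 -0.01 ]
```

Touched a at full contact. Next: lift, then over to b with a gentler touch.

```bash
python3 -m jog '[[-0.02,0,0,0,0,0],[-0.005,0.02,0,0,-0.009,-0.01],[0,0.025,0,0,0,0],[0,0.012,0,0,0,0],[0,0,0,0,0,0]]'; python3 to.py .6525 .066 .049
```

```text
clock: 3.62
ee_pos: [0.6533, 0.0698, 0.0774]
ee_rot: [2.139, 0.174, -2.135]
contact_force: [0.4, -0.0, -0.4]
finger_gap: 0.0005
t 3.6167 pos [0.6533 0.0698 0.0774] F [ 0.43 -0.04 -0.44] gap 0.0005
shift [0.0284 0.0036 0.0015] turn [ 0.    -0.002 -0.   ]
```

```bash
python3 -m jog '[[0.012,0.003,0.001,0,0,0],[0.009,0,0,0,0,0],[0,0,0,0,0,0]]'; python3 to.py .6525 .066 .049
```

```text
clock: 3.87
ee_pos: [0.6521, 0.0681, 0.0535]
ee_rot: [2.138, 0.175, -2.136]
contact_force: [-0.5, -0.4, -0.6]
finger_gap: 0.0005
t 3.8667 pos [0.6521 0.0681 0.0535] F [-0.51 -0.42 -0.61] gap 0.0005
shift [ 0.0045  0.0022 -0.0001] turn [ 0.    -0.001  0.001]
```

```bash
python3 -m jog '[[0.003,0.001,0,0,0,0],[0.003,0,0,0,0,0],[0.002,0,0,0,0,0]]';python3 -m jog '[[0.001,0,0,0,0,0]]'; python3 to.py .6525 .066 .049
```

```text
clock: 4.12
ee_pos: [0.6517, 0.0686, 0.0494]
ee_rot: [2.135, 0.174, -2.135]
contact_force: [-10.4, -5.7, 20.4]
finger_gap: 0.0003
clock: 4.2
ee_pos: [0.6517, 0.0686, 0.0496]
ee_rot: [2.134, 0.173, -2.134]
contact_force: [-0.5, -1.4, 2.4]
finger_gap: 0.0008
t 4.2 pos [0.6517 0.0686 0.0496] F [-0.51 -1.36  2.36] gap 0.0008
shift [ 0.0006  0.0027 -0.0003] turn [ 0.003  0.    -0.003]
```

```bash
python3 -m jog '[[-0.02,0,0,0,0,0],[-0.005,0.02,0,0,0,0],[0,0.025,0,0,0,0],[0,0.012,0,0,0,0],[0,0,0,0,0,0]]'; python3 to.py .6625 .0066 .049
```

```text
clock: 4.62
ee_pos: [0.6601, 0.0175, 0.0747]
ee_rot: [2.128, 0.185, -2.131]
contact_force: [0.7, -0.8, -0.3]
finger_gap: 0.0004
t 4.6167 pos [0.6601 0.0175 0.0747] F [ 0.66 -0.77 -0.28] gap 0.0004
shift [ 0.0257  0.0111 -0.0005] turn [ 0.012  0.002 -0.001]
```

```bash
python3 -m jog '[[0.01,0.01,0,0.01,0,0],[0.008,0,0,0,0,0],[0,0,0,0,0,0]]'; python3 to.py .6625 .0066 .049
```

```text
clock: 4.87
ee_pos: [0.6611, 0.0097, 0.0538]
ee_rot: [2.133, 0.177, -2.139]
contact_force: [-0.6, 1.6, -0.5]
finger_gap: 0.0004
t 4.8667 pos [0.6611 0.0097 0.0538] F [-0.57  1.56 -0.48] gap 0.0004
shift [ 0.0048  0.0033 -0.0009] turn [0.003 0.002 0.001]
```

```bash
python3 -m jog '[[0.003,0.002,0,0,0,0],[0.003,0,0,0,0,0],[0.002,0,0,0,0,0]]';python3 -m jog '[[0.001,0,0,0,0,0]]'; python3 to.py .6625 .0066 .049
```

```text
clock: 5.12
ee_pos: [0.6611, 0.0089, 0.0494]
ee_rot: [2.13, 0.176, -2.138]
contact_force: [-11.4, -4.2, 22.3]
finger_gap: 0.0007
clock: 5.2
ee_pos: [0.6611, 0.009, 0.0496]
ee_rot: [2.13, 0.175, -2.137]
contact_force: [-0.4, -1.7, 2.2]
finger_gap: 0.0004
t 5.2 pos [0.6611 0.009  0.0496] F [-0.35 -1.68  2.18] gap 0.0004
shift [ 0.0007  0.0026 -0.0009] turn [ 0.005  0.004 -0.002]
```

All three touched in order. Now raise, back off behind the tin, open slightly to make a cradle, and turn.

```bash
sed -i 's/^D=.*/h=float(sys.argv[4]) if len(sys.argv)>4 else .162\nC,S=np.cos(h),np.sin(h)\nD=np.c_[[0,0,-1],[S,-C,0],[-C,-S,0]]/' to.py
python3 -m jog '[[-0.03,0,0,0,0,0],[-0.03,-0.005,0.015,0,0,0],[0,-0.0127,0.035,0,0,0],[0,-0.0127,0.035,0,0,0],[0,-0.0127,0.035,0,0,0],[0,-0.0127,0.035,0,0,0],[0,-0.0127,0.035,0,0,0],[0,-0.0127,0.03,0,0,0]]' 196 20; python3 -m jog '[[0,0,0,0.12,0,0],[0,0,0,0.12,0,0],[0,0,0,0.12,0,0],[0,0,0,0.12,0,0],[0,0,0,0.09,0,0],[0,0,0,0,0,0]]'; python3 to.py .441 .0504 .04 -.409
```

```text
clock: 5.87
ee_pos: [0.4244, 0.0577, 0.1087]
ee_rot: [2.128, 0.181, -2.137]
contact_force: [0.0, 1.1, 1.1]
finger_gap: 0.0201
clock: 6.37
ee_pos: [0.4149, 0.0616, 0.1072]
ee_rot: [-1.992, 0.429, 2.0]
contact_force: [-0.1, -0.5, -1.0]
finger_gap: 0.0206
t 6.3667 pos [0.4149 0.0616 0.1072] F [-0.08 -0.46 -1.02] gap 0.0206
shift [ 0.0671 -0.0009 -0.0285] turn [-0.006  0.002 -0.01 ]
```

```bash
python3 -m jog '[[0.02,0,-0.015,0,0,0],[0.025,0,-0.01,0,0,-0.01],[0.02,0,0,0,0,0],[0.012,0,0,0,0,0],[0,0,0,0,0,0]]'; python3 to.py .441 .0504 .012 -.409
python3 - <<'E'
from h import *
im,d=capture("top");cv2.imwrite("pics/top2.png",cv2.resize(im[100:300,140:380],None,fx=3,fy=3))
c=calibration("top");print(plane(c,[[180,279],[280,279]],.012))
hsv=cv2.cvtColor(im,cv2.COLOR_BGR2HSV);m=((hsv[...,1]>100)&((hsv[...,0]>165)|(hsv[...,0]<8)));m[:180]=0;m[250:]=0;m[:,:200]=0;m[:,320:]=0
ys,xs=np.nonzero(m);w=plane(c,np.c_[xs,ys],.026)[:,:2];print(w.mean(0),len(w))
E
```

```text
clock: 6.78
ee_pos: [0.4395, 0.0534, 0.028]
ee_rot: [-2.007, 0.398, 2.002]
contact_force: [-1.3, -0.1, -0.5]
finger_gap: 0.0202
t 6.7833 pos [0.4395 0.0534 0.028 ] F [-1.27 -0.08 -0.47] gap 0.0202
shift [ 0.016   0.0023 -0.0025] turn [ 0.015 -0.002  0.003]
[[0.36533448 0.19683847 0.012     ]
 [0.367861   0.00440309 0.012     ]]
[ 0.43390115 -0.03546103] 4
```

View pics/top2.png

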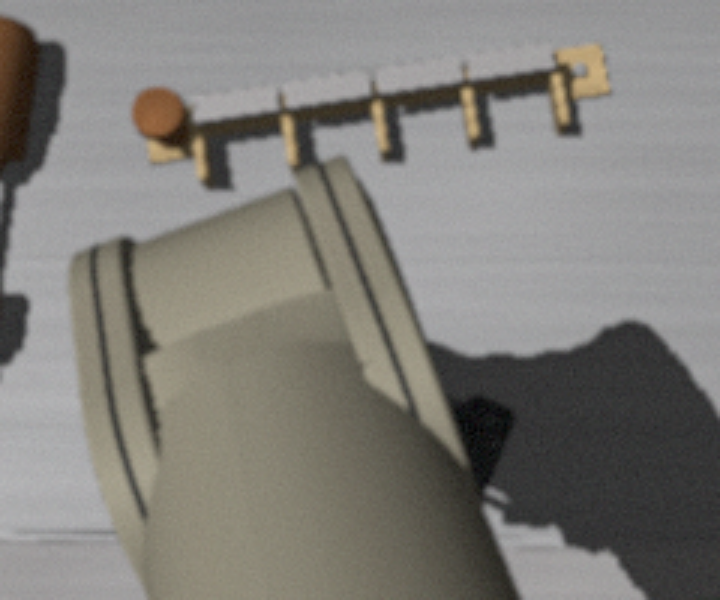

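The top view of the tin is blocked by the arm, so I'll lower and then check with the wrist and scene cameras.

```bash
python3 -m jog '[[0.008,0.003,-0.001,-0.011,0,0],[0.007,0,0,0,0,0],[0,0,0,0,0,0]]'; python3 to.py .4404 .0492 .012 -.383;python3 to.py .5528 .0038 .012 -.383
cat > tin.py <<'E'
import sys
from h import *
ex=np.array([.9869,.1613]);ey=np.array([-.1613,.9869]);o=np.array([.654,.0355])
for n in sys.argv[2:]:
    c=calibration(n);im,d=capture(n);cv2.imwrite(f"pics/{sys.argv[1]}_{n}.png",im)
    hsv=cv2.cvtColor(im,cv2.COLOR_BGR2HSV);m=((hsv[...,1]>100)&((hsv[...,0]>165)|(hsv[...,0]<4))).astype(np.uint8)
    k,lab,st,ce=cv2.connectedComponentsWithStats(m)
    for i in range(1,k):
        if st[i,4]<60: continue
        ys,xs=np.nonzero(lab==i);w=plane(c,np.c_[xs,ys],.026)[:,:2]
        cc,r=cv2.minEnclosingCircle(w.astype(np.float32))
        print(n,st[i],"circ",np.round(cc,4),round(r,4),"rack",((np.array(cc)-o)@np.c_[ex,ey]).round(4))
E
python3 tin.py t1 scene wrist
```

```text
clock: 7.08
ee_pos: [0.4407, 0.0509, 0.0147]
ee_rot: [-2.02, 0.381, 2.008]
contact_force: [0.3, 0.3, 0.2]
finger_gap: 0.02
t 7.0833 pos [0.4407 0.0509 0.0147] F [0.32 0.28 0.19] gap 0.02
shift [ 0.0027  0.0017 -0.0003] turn [ 0.006 -0.005  0.004]
t 7.0833 pos [0.4407 0.0509 0.0147] F [0.32 0.28 0.19] gap 0.02
shift [ 0.0033  0.0026 -0.1215] turn [ 0.006 -0.005  0.004]
scene [365 157  25  18 346] circ [0.2922 0.2622] 0.035 rack [-0.3205  0.2821]
scene [334 163  18  17 190] circ [0.3116 0.177 ] 0.0319 rack [-0.3151  0.1949]
scene [273 219  21  17 290] circ [0.4934 0.0306] 0.0244 rack [-0.1593  0.021 ]
wrist [ 238  133   83   83 5311] circ [0.4872 0.0338] 0.0219 rack [-0.1649  0.0252]
```

View pics/t1_wrist.png

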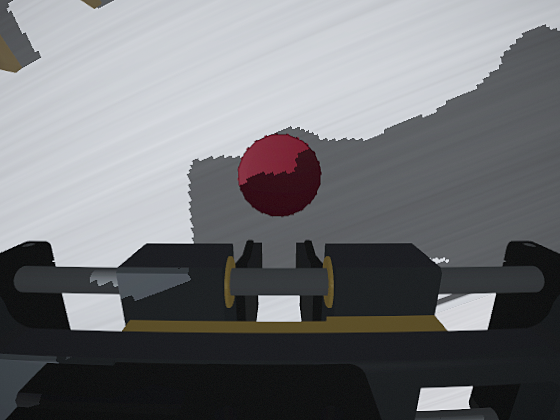

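The wrist view shows the tin at (279,175), centred ahead of the cradle (finger midpoint at column 281). Push.

```bash
python3 -m jog '[[0.001,0,-0.010,0,0,0],[0,0,-0.010,0,0,0],[0,0,-0.010,0,0,0],[0,0,-0.010,0,0,0],[0,0,-0.010,0,0,0],[0,0,-0.010,0,0,0],[0,0,-0.006,0,0,0],[0,0,0,0,0,0]]'; python3 to.py .5528 .0038 .012 -.383; python3 tin.py t2 wrist
```

```text
clock: 7.85
ee_pos: [0.5122, 0.0225, 0.0166]
ee_rot: [-2.024, 0.384, 2.002]
contact_force: [-0.8, 0.6, -0.2]
finger_gap: 0.0203
t 7.85 pos [0.5122 0.0225 0.0166] F [-0.78  0.56 -0.21] gap 0.0203
shift [ 0.005   0.0023 -0.0446] turn [ 0.004 -0.01   0.005]
wrist [ 239  173   80   78 4813] circ [0.5393 0.0132] 0.0223 rack [-0.1168 -0.0035]
```

The tin is seated in the cradle, 29 mm ahead of the TCP. Continue the leg.

```bash
python3 -m jog '[[0.002,0.0005,-0.008,0,-0.01,0],[0.001,0.0005,-0.008,0,0,0],[0.001,0.0005,-0.008,0,0,0],[0,0,-0.008,0,0,0],[0,0,-0.005,0,0,0],[0,0,0,0,0,0]]'; python3 to.py .5528 .0038 .012 -.383; python3 tin.py t3 wrist
```

```text
clock: 8.4
ee_pos: [0.5466, 0.0075, 0.0121]
ee_rot: [-2.012, 0.38, 2.014]
contact_force: [-1.2, -0.7, -0.2]
finger_gap: 0.02
t 8.4 pos [0.5466 0.0075 0.0121] F [-1.19 -0.69 -0.2 ] gap 0.02
shift [ 0.0001  0.0012 -0.0071] turn [0.005 0.002 0.004]
wrist [ 238  174   82   80 5112] circ [ 0.5738 -0.002 ] 0.0224 rack [-0.0852 -0.0241]
```

```bash
python3 -m jog '[[0,0.001,-0.007,0,0,0],[0,0,-0.004,0,0,0],[0,0,0,0,0,0]]'; python3 tin.py t4 wrist; python3 -m jog '[[0,0,0.012,0,0,0],[0,0,0.012,0,0,0],[0,0,0,0,0,0]]';  python3 to.py .5528 .0038 .012 .162; python3 tin.py t5 wrist
```

```text
clock: 8.7
ee_pos: [0.5565, 0.0027, 0.0121]
ee_rot: [-2.012, 0.38, 2.015]
contact_force: [-0.8, 0.6, -0.6]
finger_gap: 0.02
wrist [ 238  174   82   80 5108] circ [ 0.5838 -0.0066] 0.0223 rack [-0.0761 -0.0302]
clock: 9.0
ee_pos: [0.5336, 0.0117, 0.0121]
ee_rot: [-2.012, 0.38, 2.014]
contact_force: [-0.1, -0.1, 0.1]
finger_gap: 0.0204
t 9.0 pos [0.5336 0.0117 0.0121] F [-0.06 -0.15  0.1 ] gap 0.0204
shift [ 0.0001  0.0003 -0.0207] turn [-0.54   0.001  0.005]
wrist [ 236  126   86   85 5645] circ [ 0.5836 -0.0066] 0.0221 rack [-0.0763 -0.0302]
```

View pics/t5_wrist.png

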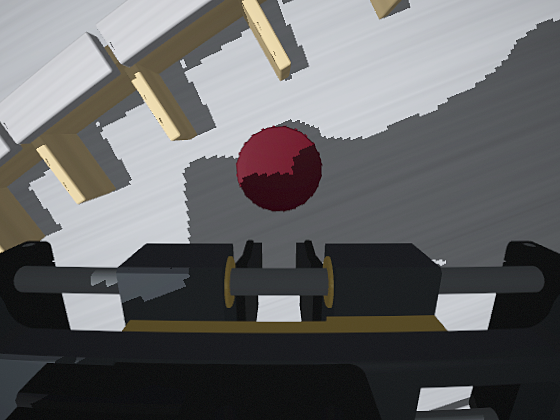

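The tin is at (279,168). Divider front tips show at about (286,75), (180,136) and (80,200). I'll measure these to check the gap's middle line.

```bash
python3 - <<'E'
from h import *
c=calibration("wrist")
ex=np.array([.9869,.1613]);ey=np.array([-.1613,.9869]);o=np.array([.654,.0355])
p=plane(c,[[286,73],[179,138],[78,201]],.034)[:,:2];print(p,((p-o)@np.c_[ex,ey]).round(4))
E
# tool goal behind tin, heading .162
python3 to.py .536 -.0145 .012 .162
```

```text
[[ 0.62431911 -0.02669956]
 [ 0.61669317  0.03075817]
 [ 0.60871122  0.09340188]] [[-0.0393 -0.0566]
 [-0.0376  0.0013]
 [-0.0354  0.0644]]
t 9.05 pos [0.5347 0.0112 0.0123] F [-0.06  0.33 -0.23] gap 0.0202
shift [ 0.0002  0.0234 -0.0107] turn [-0.54  -0.     0.005]
```

```bash
python3 -m jog '[[0,0,0.012,-0.11,0,0],[0,0,0,-0.12,0,0],[0,0,0,-0.12,0,0],[0,0,0,-0.12,0,0],[0,0,0,-0.07,0,0],[0,0,0,0,0,0]]'; python3 to.py .5392 -.0121 .012 .162
```

```text
clock: 9.55
ee_pos: [0.527, 0.014, 0.0136]
ee_rot: [2.131, 0.2, -2.12]
contact_force: [0.1, 0.7, 0.0]
finger_gap: 0.0205
t 9.55 pos [0.527  0.014  0.0136] F [0.14 0.68 0.02] gap 0.0205
shift [ 0.0016  0.0279 -0.0072] turn [ 0.023 -0.006  0.002]
```

```bash
python3 -m jog '[[0,0.014,0,0.02,0,0],[0,0.013,-0.004,0,0,0],[0,0,0,0,0,0]]'; python3 to.py .5392 -.0121 .012 .162; python3 tin.py t6 wrist
```

```text
clock: 9.8
ee_pos: [0.5376, -0.0149, 0.0139]
ee_rot: [2.148, 0.17, -2.134]
contact_force: [0.3, -0.7, -0.0]
finger_gap: 0.02
t 9.8 pos [ 0.5376 -0.0149  0.0139] F [ 0.31 -0.74 -0.04] gap 0.02
shift [ 0.0019 -0.0026 -0.002 ] turn [-0.005 -0.007  0.002]
wrist [ 238  140   84   83 5304] circ [ 0.5833 -0.0067] 0.0222 rack [-0.0766 -0.0302]
```

View pics/t6_wrist.png

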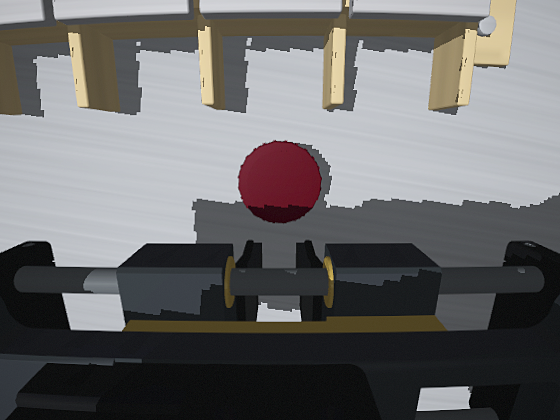

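The dividers bounding the target gap have tips at (208,104) and (333,108). The stub is at (487,24), so this is the second gap from the stub, which is the third from the knob. The tin is at (279,181), slightly right of the gap line.

```bash
python3 - <<'E'
from h import *
c=calibration("wrist");o=get_obs();M=R.from_rotvec(o["ee_rot"]).as_matrix()
def T(px,z): return ((plane(c,px,z)-o["ee_pos"])@M)
print("divider tips",T([[209,104],[334,108],[81,106],[455,106]],.034).round(4));print("rear of tops",T([[205,30],[337,30]],.034).round(4));print("tin",T([[279.5,181]],.026).round(4))
E
```

```text
divider tips [[-0.0195 -0.034  -0.0851]
 [-0.0197  0.0244 -0.0832]
 [-0.0194 -0.096  -0.0854]
 [-0.0198  0.0821 -0.0849]]
rear of tops [[-0.0193 -0.0343 -0.1168]
 [-0.0195  0.0245 -0.1166]]
tin [[-0.0119 -0.0011 -0.0476]]
```

```bash
python3 -m jog '[[0.001,-0.005,0,-0.004,-0.006,0],[0,0,-0.008,0,0,0],[0,0,-0.008,0,0,0],[0,0,-0.007,0,0,0],[0,0,-0.007,0,0,0],[0,0,-0.006,0,0,0],[0,0,0,0,0,0]]'; python3 to.py .5392 -.0121 .012 .162; python3 tin.py t7 wrist
python3 - <<'E'
from h import *
cv2.imwrite("pics/t7c.png",cv2.imread("pics/t7_wrist.png"))
E
```

```text
clock: 10.43
ee_pos: [0.5757, -0.0008, 0.0125]
ee_rot: [2.139, 0.174, -2.14]
contact_force: [0.7, -0.5, 0.0]
finger_gap: 0.0202
t 10.4333 pos [ 0.5757 -0.0008  0.0125] F [ 0.67 -0.48  0.04] gap 0.0202
shift [0.0005 0.0054 0.0378] turn [-0.003  0.001  0.003]
wrist [ 245  170   83   81 5118] circ [0.6069 0.0014] 0.0224 rack [-0.052 -0.026]
```

View pics/t7_wrist.png

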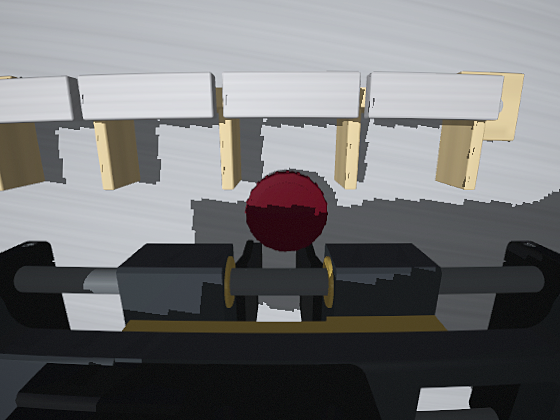

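The tin is at (287,211) and the gap tips are at columns 229 and 350 (middle 290). It is aligned and just entering. Keep pushing, with a 3 mm trim to the right.

```bash
python3 -m jog '[[0,0.002,-0.005,0,0,0],[0,0.001,-0.005,0,0,0],[0,0.0,-0.005,0,0,0],[0,0,-0.004,0,0,0],[0,0,-0.003,0,0,0],[0,0,0,0,0,0]]'; python3 to.py .5392 -.0121 .012 .162; python3 tin.py t8 wrist
```

```text
clock: 10.98
ee_pos: [0.599, -0.0006, 0.0121]
ee_rot: [2.137, 0.174, -2.142]
contact_force: [0.2, -0.3, -0.1]
finger_gap: 0.0198
t 10.9833 pos [ 0.599  -0.0006  0.0121] F [ 0.22 -0.3  -0.09] gap 0.0198
shift [0.0002 0.0019 0.0609] turn [-0.003  0.002  0.003]
wrist [ 238  174   82   81 5126] circ [0.628  0.0055] 0.0224 rack [-0.0305 -0.0254]
```

```bash
python3 -m jog '[[0,0,-0.003,0,0,0],[0,0,-0.003,0,0,0],[0,0,-0.002,0,0,0]]'; python3 -m jog '[[0,0,-0.0015,0,0,0]]';  python3 tin.py t9 wrist
```

```text
clock: 11.28
ee_pos: [0.6067, 0.0006, 0.012]
ee_rot: [2.136, 0.173, -2.143]
contact_force: [-0.5, -0.6, -0.1]
finger_gap: 0.0202
clock: 11.37
ee_pos: [0.6083, 0.0009, 0.012]
ee_rot: [2.136, 0.173, -2.143]
contact_force: [-3.2, -0.4, 2.2]
finger_gap: 0.0199
wrist [ 238  195   82   60 4130] circ [0.6363 0.0069] 0.022 rack [-0.0221 -0.0254]
```

View pics/t9_wrist.png

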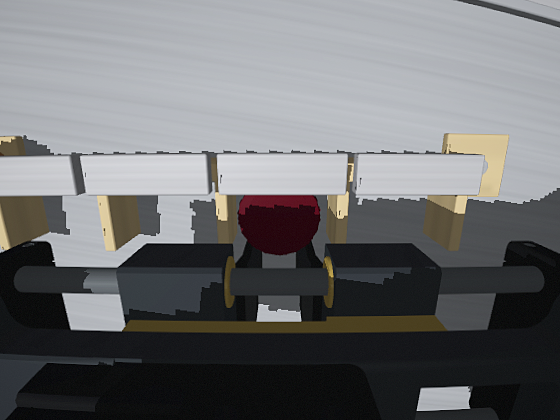

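The tin at (279,225) sits between dividers at columns 223 and 340, with its far side under the rail. A force of 3 N is building. One confirming nudge.

```bash
python3 -m jog '[[0,0,-0.0015,0,0,0]]'; python3 -m jog '[[0,0,-0.0015,0,0,0],[0,0,0,0,0,0]]'
```

```text
clock: 11.5
ee_pos: [0.6087, 0.001, 0.0117]
ee_rot: [2.133, 0.173, -2.146]
contact_force: [-11.2, -1.3, 6.4]
finger_gap: 0.0199
clock: 11.67
ee_pos: [0.6081, 0.0008, 0.0114]
ee_rot: [2.127, 0.172, -2.151]
contact_force: [-0.4, -0.5, 0.8]
finger_gap: 0.02
```

Firm stop: the tin is against the panel. Back off and raise clear.

```bash
python3 -m jog '[[0,0,0.01,0,0,0],[0,0,0.02,0,0,0],[0,0,0.03,0,0,0],[-0.02,0,0.03,0,0,0],[-0.035,0,0.03,0,0,0],[-0.035,0,0.03,0,0,0],[-0.035,0,0.03,0,0,0],[0,0,0,0,0,0]]'; python3 to.py .5 0 .1; python3 tin.py t10 wrist top
```

```text
clock: 12.33
ee_pos: [0.436, -0.0259, 0.1294]
ee_rot: [2.128, 0.173, -2.148]
contact_force: [2.6, -0.8, 0.8]
finger_gap: 0.0204
t 12.3333 pos [ 0.436  -0.0259  0.1294] F [ 2.62 -0.79  0.84] gap 0.0204
shift [ 0.0288 -0.0153 -0.0676] turn [-0.002  0.009  0.002]
wrist [ 80 294  21  28 231] circ [0.2973 0.1574] 0.0202 rack [-0.3323  0.1779]
top [127 306  30  30 674] circ [0.2878 0.2628] 0.0285 rack [-0.3247  0.2834]
```

View pics/t10_top.png

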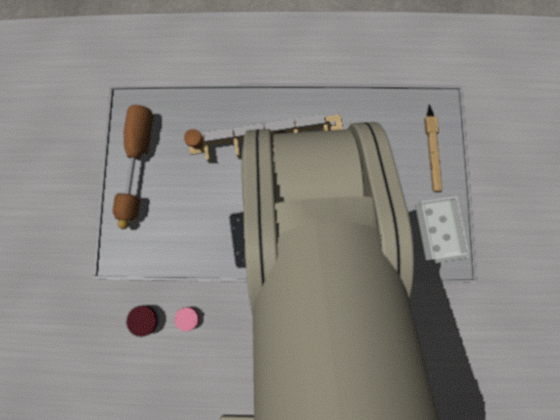

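The bystanders look unmoved: shoe tree (137,160), brush (433,150) and box (442,230). The arm still hides the tin, so I move it aside for a numeric check.

```bash
python3 -m jog '[[-0.035,0,0,0,0,0],[-0.03,0.03,0,0,0,0],[-0.02,0.035,0,0,0,0],[0,0.038,0,0,0,0],[0,0.038,0,0,0,0],[0,0.038,0,0,0,0],[0,0.038,0,0,0,0],[0,0.038,0,0,0,0]]';python3 -m jog '[[0,0.03,0,0,0,0],[0,0.02,0,0,0,0],[0,0,0,0,0,0]]'; python3 tin.py t11 scene top
python3 - <<'E'
from h import *
im=cv2.imread("pics/t11_top.png")
cv2.imwrite("pics/t11c.png",cv2.resize(im[100:200,170:370],None,fx=4,fy=4,interpolation=cv2.INTER_CUBIC))
c=calibration("top");hsv=cv2.cvtColor(im,cv2.COLOR_BGR2HSV)[110:175,180:350]
m=((hsv[...,1]>70)&((hsv[...,0]>155)|(hsv[...,0]<3)));ys,xs=np.nonzero(m);print(len(xs),xs.min()+180,xs.max()+180,ys.min()+110,ys.max()+110)
E
```

```text
clock: 13.1
ee_pos: [0.4858, -0.2798, 0.204]
ee_rot: [2.114, 0.199, -2.152]
contact_force: [1.6, 0.8, 0.4]
finger_gap: 0.0202
clock: 13.35
ee_pos: [0.4944, -0.3408, 0.1944]
ee_rot: [2.113, 0.194, -2.166]
contact_force: [0.4, -0.5, -0.5]
finger_gap: 0.02
scene [365 157  25  18 347] circ [0.2922 0.2622] 0.035 rack [-0.3205  0.2821]
scene [334 162  18  18 264] circ [0.3104 0.1714] 0.0332 rack [-0.3172  0.1895]
scene [260 275  23   9 131] circ [0.6353 0.0027] 0.0203 rack [-0.0238 -0.0293]
top [270 132  22  21 345] circ [0.6366 0.0048] 0.0226 rack [-0.0221 -0.0275]
top [127 306  30  30 674] circ [0.2881 0.2627] 0.0284 rack [-0.3245  0.2833]
346 199 291 132 152
```

View pics/t11c.png

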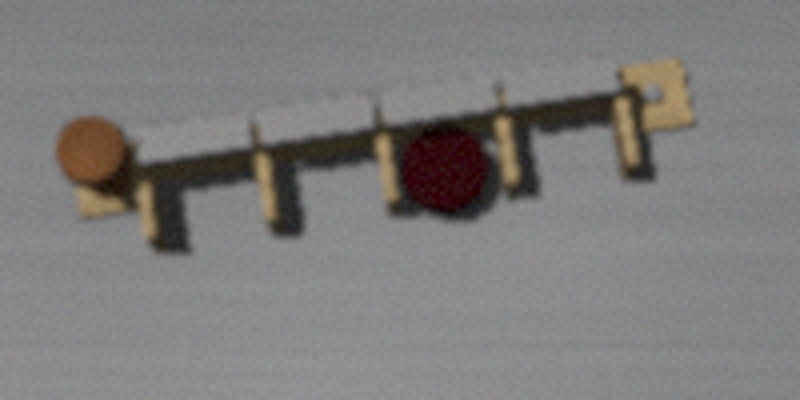

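The tin (crop 445,170) stands in the third gap from the knob, centred and against the back. It measures rack (-22, -27.5) mm from the top camera and (-24, -29) mm from the scene camera.

```bash
python3 -c "
from h import *
print(sign_off())"
```

```text
the job is handed in; nothing more can be done
None
```

The tin is home in the third gap from the knob, and the job is handed in at about 13.5 s on the robot's clock. No verdict was reported.

- **Counting:** The knob was at the rack's left end. I touched the rail behind the first, second and third gaps in that order, once each. No touch was made behind the fourth. The first touch was harder than intended, at about 56 N of measured tool force. The next two peaked at about 20 N.
- **Tin:** I slid it across the tray with the fingers held 20 mm apart and never lifted or gripped it. Pushing stopped firmly against the back panel at about 11 N.
- **Last checks:** The tin measured at rack (-22, -27.5) mm from the top camera and (-24, -29) mm from the scene camera. Home is (-22, -30) mm, and both readings are within tolerance. The wrist view put y at -25 mm, in a frame that looked about 2 mm off.
- **Bystanders and hand:** The shoe tree, brush and clear box looked unmoved in the top view, judged by eye only. The hand finished well clear, raised to the right of the rack.

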